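# Load a culture dish on the specimen slide and crank it under the stereo microscope

## Robot

A 6-joint arm with a two-finger parallel gripper is mounted at the origin on the work surface. World frame = base frame: x ahead of the robot, y to its left, z up, the work surface at z = 0. Lengths are in m, angles in rad, forces in N, time in s.
With the tool pointing down it reaches from about 0.4 to 0.825 m from the base axis. Payload 7 kg.
Tool frame: the origin (TCP) lies midway between the tips of the shut fingers; the grasp point (between the pads) lies arm.hold_point_z behind it (arm.hold_point_z is the distance from the TCP to the grasp point, in m); z points along the fingers, y is the line along which they close (so a half turn about z gives the same grasp; the last joint's range is limited). The gripper opens to 88 mm and grips with 3 to 60 N. Pads are 19 mm wide; open, the fingers measure 130 mm over their backs; the gripper's body (78 mm by 193 mm) begins 47 mm behind the grasp point.
Start: joints at [1.584, 0.359, 0.012, 0, -1.224, -0.288], TCP at [0.183, 0.65, 0.227] pointing down, gripper open.
Joint ranges: [-3.07, 3.07], [-1.43, 2.12], [-1.02, 1.25], [-3.03, 1.67], [-3.05, -0], [-3.03, 3.03]. Speed limits (rad/s): [2.39, 2.39, 3.01, 3.14, 3.14, 3.14].

## Interface

Orientations are given as [roll, pitch, yaw] about the fixed x, y, z axes, in that order (R = Rz(yaw) Ry(pitch) Rx(roll)).
In Python, from station import arm gives the robot as it stands.
- The arm moves only by the shell command python3 -m crank 'ROWS' [OPENING] [FORCE]. ROWS is JSON, a list that holds one entry, the list of rows, each a list of 4 numbers: the shift along the tool's x, y, z in units of 25 mm (1.0 is 25 mm), then the turn about the tool's z in units of 5 degrees (1.0 is 5 degrees). A call has 1 to 12 rows; each row is the pose to reach, as a shift and turn from the pose commanded when the call began, along the tool's axes at that moment; what a row does not reach only later rows make up. A row lasts 1/8 s, in which the tool goes at most 62.5 mm and 10.7 degrees, less where a joint would pass 70% of its speed; a pose out of reach is approached as far as the arm can. A call with a gripper value outside its range is refused whole. OPENING is the closure, from 0 (fully open) to 1 (shut), set as the call begins (- or left out, the last holds). The fingers move at their own pace and stop on an object; FORCE is the grip in N (left out, the last holds). Time passes only in rows, so rows that repeat a pose let the fingers close. It gives the time, the measured TCP pose, the force, the opening and the grip force at its end, in the units of the state.
- arm.get_state(): the state, without advancing time (a new reading comes with each control period).
- arm.grab_frame(name): name is "side" or "top"; returns (picture, depth): 480x640x3 uint8, red, green, blue; 480x640 float32, m along the optical axis (not along the pixel's ray), 0 where there is no reading.
- arm.get_calibration(name): a dict with "mtx" (3x3 intrinsics, pixels), "R" (3x3) and "t" (3): a world point X has camera coordinates R X + t. Camera axes: x right, y down, z forward; pixel columns grow to the right and rows downward; lengths in m; the calibration is good to about 2 mm. A picture is of the moment at which its call begins. get_calibration takes no time and is no camera call.
- arm.job_done(): hands the job in; it is judged then, once.
Trained networks look in the newest picture that a camera, given by its name, has taken for a name from the list of things; names that differ only in an ending like _2 or _b are one class to them, and where a whole thing is asked for, a point or a joint stands for the part that bears it (a point fixed in the world has none). Each returns a list of dicts, best first, with "score" (0 to 1); they miss things now and then, are a little off and sometimes report something else, mostly with a low value. They report only what shows in the picture. A call takes as long as a camera call. They do not tell look-alikes from the thing itself.
- arm.recognise(thing, camera): "extent" ([left, top, width, height] in pixels, round what is visible of it).
- arm.trace(thing, camera): "mask" (480x640 bool, what is visible of it) and "extent" ([left, top, width, height] in pixels, round what is visible of it).
The state is a dict: "t": time; "q": joint angles; "qd": joint speeds; "joint_efforts": joint torques, N m; "eef_pos": TCP position; "ee_rot": TCP orientation; "force": force on the tool from outside, world axes, zero at the start; "moment": the same for the moment, N m; "width": finger opening in m; "gripper_force": force on a finger pad.
Only numpy, scipy, OpenCV 4.12 (cv2) and the standard library are available. Lean on these libraries where they do the work, as an engineer would, in place of code of your own. Each camera call takes 0.05 s, during which the arm holds its last target. There are 200 camera calls.

## Task

Lift only the top dish off the stack, keeping it level, and set it down flat in the empty nest of the specimen slide; swing the handwheel's folded red grip up until it latches upright. Then, with the dish in the nest, crank the handwheel clockwise (seen from above) to carry the dish along until it is centred under the microscope's objective: the wheel does the moving, so do not push the slide's carriage by hand. Leave the grip latched up, and the other dishes and everything else on the bench where they are.

Things in the scene. Friction and masses are not known exactly. Their poses are not given: they have to be found in the camera images.
- dish_top: top one of three stacked alike, the one to move: clear round lidded dish with mauve gel, 20 mm high, 32 to 63 g. Origin: centre of underside. Foot 54 mm across (0 to 2.5 mm up), base 60 mm (2.5 to 13), lid 64 mm (6 to 18, grip here), stacking rim 58 to 63 mm (18 to 20). Stack pitch 18 mm: each foot sits in the rim below; tips reaching under this dish's underside would grip the next lid too
- dish_mid: middle dish of the stack, same shape; must stay
- dish_low: lowest dish of the stack, same shape, standing on the carrier's base; must stay
- rack: fixed steel dish carrier round the stack: round base 94 mm across, 8 mm thick, four 5 mm upright rods on a 77 mm circle at 45, 135, 225 and 315 degrees from its own x axis, up to 72 mm height; the stack's top is at 64 mm. Fingers closing along the carrier's own x or y axis fit between the rods. Origin: centre of its underside
- nest (a point): centre of the top face of the blue nest plate (104 by 92 mm, 80 mm above the bench) on the slide's carriage; z up, x across the slide, -y the way it travels to the microscope. Four curved steel stops 4 mm high, 68 mm apart inside, with 31 mm gaps towards +-x and +-y, locate the dish's base with 4 mm of play all round
- nest_plate: the blue nest plate itself, same origin as nest; moves with the carriage
- carriage (a joint): travel of the carriage along the slide in m: 0 at the loading end (start), growing towards the microscope, end stop at 0.245. It is driven by the handwheel, 25 mm per radian (157 mm a turn), and stays where it is left
- wheel (a joint): handwheel angle in rad, 0 at the start, growing clockwise seen from above (that moves the carriage towards the microscope). Friction about 0.43 Nm in all (5 N at the grip). A pin locks the wheel while the grip is folded; it is clear once the grip is raised past about 1.35 rad
- wheel_hub (a point): point on the handwheel's upright axis at the height of the grip's hinge, 140 mm above the bench. The black rim has a radius of 85 mm, is 17 mm thick and its middle lies 30 mm below this point; rubber hub rest up to 15 mm below this point, three spokes lower
- handle (a joint): angle of the folding grip in rad: 0 folded flat, pointing from rim to hub; 1.57 upright (stop at 1.585). It falls back by its own weight unless latched. From about 0.95 rad on it pushes a spring bolt aside (about 5 N at the grip), which snaps in behind it at about 1.54 rad and then holds it upright with about 0.05 rad of play
- latch (a joint): brass spring bolt of the latch in m: 0 out (rest), up to 0.012 pushed back; when the grip is fully upright it has snapped back to 0
- handle_hinge (a point): middle of the grip's hinge on the handwheel, 85 mm from the wheel's axis and 30 mm above the rim's middle; the hinge axis is level and tangent to the rim. A steel bracket 39 mm wide stands round it; the latch lies outside it, out to 149 mm from the wheel's axis (black pull knob) and no higher than 24 mm above the hinge
- grip_end (a point): point on the centre line of the red grip 65 mm from the hinge. Sleeve 26 mm thick, from 16 to 92 mm from the hinge; it revolves freely on its pin, so fingers holding it need not turn with the wheel. Folded it lies level 140 mm above the bench, the hub rest 15 mm below its centre line (within 12 mm of the wheel's axis), spokes and rim over 20 mm below
- objective (a point): centre of the lower face of the microscope's black objective, 58 mm across, 180 mm above the bench (80 mm above the dish in the nest), straight above the line on which the nest travels. The microscope (100 mm wide, up to 475 mm high, eyepieces away from the robot) is fixed, its boom leading away from the handwheel
- beaker: bystander: glass beaker 68 mm across, 90 mm high, origin under its centre
- wash_bottle: bystander: white bottle 58 mm across, 160 mm high, blue cap, origin under its centre
- jar: bystander: amber jar 68 mm across, 85 mm high, orange cap, origin under its centre
- forceps: bystander: steel forceps 160 mm long lying flat, origin near their middle
- marker: bystander: marker pen 135 mm long, 13 mm thick, lying flat, origin at its middle
- well_plate: bystander: white well plate 127 by 85 by 20 mm lying flat, origin under its centre
- tip_box: bystander: blue box 118 by 80 by 61 mm, origin under its centre
Mind the look-alikes: they are no part of the job. Leave any blue or orange look-alike of the dish_top alone.

How it is judged:
On the way:
1. with the slide still at its loading end, the top dish sits flat in the nest and the grip is swung up and latched (in either order) (horizontal distance between dish_top and nest below 0.006 m and z of dish_top in the frame of nest between -0.003 and 0.003 m and angle between dish_top's own z axis and vertical below 0.06 rad and value of joint handle above 1.5 rad and value of joint latch below 0.003 m and value of joint carriage below 0.015 m), for 0.2 s.
At the end, for the whole second after the job is handed in: Top dish flat in the nest (within 6 mm of its centre), within 10 mm of the objective's axis, at rest; grip latched upright (over 1.5 rad, bolt home), wheel at rest; the other dishes within 12 mm and the bystanders within 20 mm of their starts (horizontal distance between dish_top and nest below 0.006 m and z of dish_top in the frame of nest between -0.003 and 0.003 m and angle between dish_top's own z axis and vertical below 0.06 rad and value of joint handle above 1.5 rad and value of joint latch below 0.003 m and horizontal distance between dish_top and objective below 0.01 m and linear speed of dish_top below 0.01 m/s and velocity of joint wheel between -0.03 and 0.03 rad/s and distance of each of dish_mid, dish_low from where it was at the start of the episode below 0.012 m and distance of each of beaker, wash_bottle, jar, forceps, marker, well_plate, tip_box from where it was at the start of the episode below 0.02 m); the robot touches nothing.
It fails at once if the next dish of the stack was dragged up or the stack shifted (distance of any of dish_mid, dish_low from where it was at the start of the episode above 0.012 m).
It fails at once if the dish was tipped (angle between dish_top's own z axis and vertical above 0.4 rad).
It fails at once if the dish was dropped (let go and falling faster than 0.45 m/s) (linear speed of dish_top above 0.45 m/s and contact force between the fingers and dish_top below 0.1 N).
It fails at once if the slide's carriage was pushed by hand (contact force between any of the fingers, the arm and nest_plate above 14 N or (velocity of joint carriage above 0.02 m/s and contact force between the fingers and dish_top above 1 N)).
It fails at once if a bystander was knocked about (distance of any of beaker, wash_bottle, jar, forceps, marker, well_plate, tip_box from where it was at the start of the episode above 0.02 m).
It also fails if it takes over 72 s, if anything falls off the work surface, if the arm or the gripper's body presses on something with over 40 N, if the wrist force passes 120 N, or if a joint passes its speed limit or range.

## Working session

There is one attempt and no reset: what is moved stays moved. The work goes in short steps, Python scripts to look and compute and a shell command to move; the robot and the scene stay as the last step left them, time stands still between calls to the robot, and variables do not carry over. Pictures are saved under pics/ and viewed, at most 10 in all, crops included, and the job is handed in when it is done.

```bash
ls; mkdir -p pics
cat > h.py <<'E'
import numpy as np, cv2
from station import arm
def grab(c,name=None):
    p,d=arm.grab_frame(c)
    if name: cv2.imwrite('pics/'+name,cv2.cvtColor(p,cv2.COLOR_RGB2BGR))
    return p,d
def pts(c,d,mask):
    k=arm.get_calibration(c); K,R,t=map(np.array,(k['mtx'],k['R'],k['t']))
    v,u=np.nonzero(mask&(d>0)); z=d[v,u]
    X=np.stack([(u-K[0,2])/K[0,0]*z,(v-K[1,2])/K[1,1]*z,z],1)
    return (X-t.ravel())@R, u, v
def proj(c,X):
    k=arm.get_calibration(c); K,R,t=map(np.array,(k['mtx'],k['R'],k['t']))
    x=K@(R@np.array(X)+t.ravel()); return x[:2]/x[2]
E
python3 - <<'E'
from h import *
for c in('top','side'):
    p,d=grab(c,c+'1.png'); k=arm.get_calibration(c)
    print(c,np.round(-np.array(k['R']).T@np.array(k['t']).ravel(),3))
    for n in('dish_top','rack','nest_plate','wheel','handle','objective','handle_hinge'):
        try: r=arm.trace(n,c)
        except Exception as e: print(n,e); continue
        for o in r[:3]:
            P,u,v=pts(c,d,o['mask'])
            if len(P): print(n,round(o['score'],2),o['extent'],np.round(np.median(P,0),3),np.round(np.percentile(P,2,0),3),np.round(np.percentile(P,98,0),3))
s=arm.get_state();print(s,arm.hold_point_z)
E
```

```text
pics
top [0.315 0.06  1.229]
dish_top 0.93 [422.5, 323.2, 32.2, 27.9] [ 0.272 -0.24   0.018] [ 0.244 -0.27   0.013] [ 0.3   -0.211  0.023]
dish_top 0.92 [476.2, 225.2, 24.1, 27.3] [ 0.508 -0.377  0.018] [ 0.479 -0.407  0.012] [ 0.537 -0.347  0.023]
dish_top 0.61 [474.2, 277.7, 35.6, 30.6] [ 0.375 -0.353  0.062] [ 0.348 -0.383  0.055] [ 0.403 -0.324  0.067]
rack 0.95 [464.2, 272.1, 27.4, 39.2] [ 0.372 -0.331  0.008] [ 0.333 -0.371  0.002] [ 0.419 -0.31   0.055]
nest_plate 0.74 [318.5, 160.8, 57.8, 55.9] [ 0.617 -0.028  0.08 ] [ 0.564 -0.082  0.053] [0.676 0.025 0.085]
nest_plate 0.34 [238.1, 191.1, 92.7, 87.5] [0.498 0.104 0.118] [0.422 0.026 0.054] [0.607 0.208 0.157]
wheel 0.69 [238.2, 187.0, 90.0, 92.0] [0.504 0.104 0.117] [ 0.421  0.026 -0.001] [0.612 0.209 0.157]
wheel 0.52 [275.3, 223.4, 30.4, 26.8] [0.499 0.1   0.15 ] [0.469 0.072 0.088] [0.529 0.13  0.155]
wheel 0.35 [462.7, 273.4, 32.2, 37.6] [ 0.366 -0.331  0.008] [ 0.333 -0.376  0.002] [ 0.419 -0.31   0.055]
handle 0.67 [276.5, 220.0, 37.3, 42.1] [0.491 0.094 0.15 ] [0.452 0.055 0.139] [0.528 0.13  0.163]
objective 0.93 [36
[... 1922 characters left out ...]
.051 0.14 ] [0.526 0.119 0.163]
{'t': 0.8, 'q': array([ 1.58411679e+00,  3.58567070e-01,  1.18871854e-02, -8.62842684e-06,
       -1.22410316e+00, -2.88094177e-01]), 'qd': array([-0.00035661, -0.00018437,  0.00118382, -0.00261805,  0.00089027,
        0.00167842]), 'joint_efforts': array([ 1.56326030e-03, -5.82280755e+01,  2.93279833e+01,  7.00142518e+00,
        1.25426013e-02, -2.13459697e-05]), 'eef_pos': array([0.18315991, 0.64964155, 0.22657541]), 'ee_rot': array([-3.14158222e+00,  1.15557332e-05, -2.74776648e-01]), 'force': array([-0.46740697,  0.22179353, -0.71081319]), 'moment': array([-0.01893821, -0.00051841,  0.02795933]), 'gripper_force': 0.0, 'width': 0.08747023223635964} 0.0188
```

Run:
```python
import cv2
a=cv2.imread('pics/top1.png');cv2.imwrite('pics/top1c.png',cv2.resize(a[120:380,150:530],None,fx=2.1,fy=2.1,interpolation=cv2.INTER_CUBIC))
```

```text
(no output)
```

View pics/top1c.png

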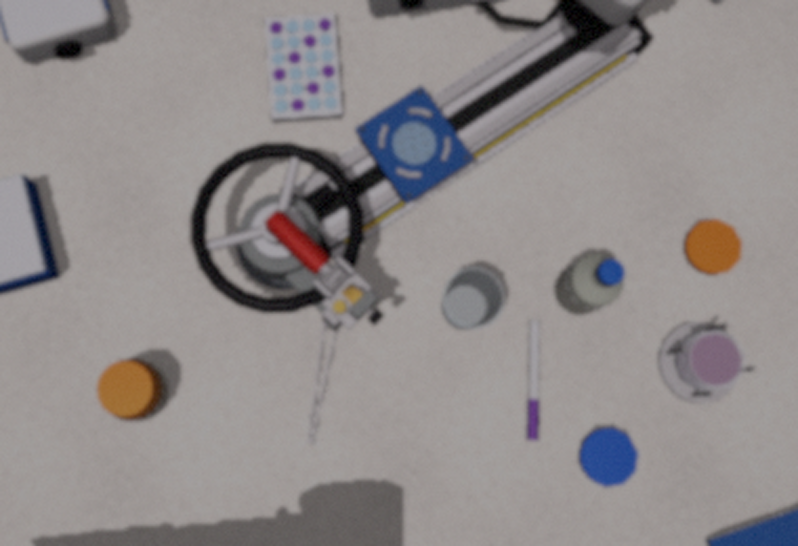

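View pics/side1.png

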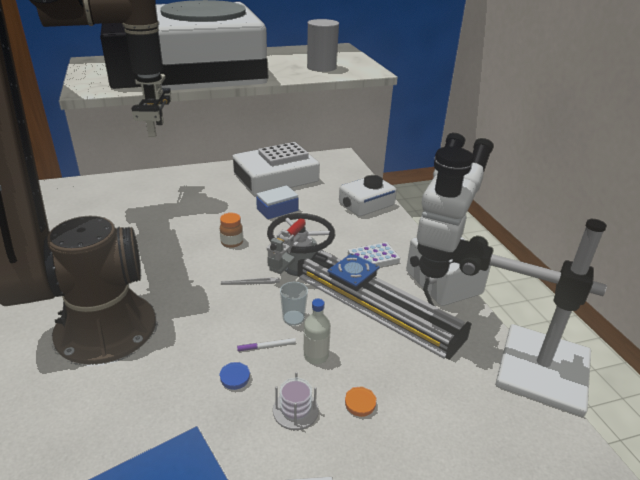

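The top view shows the mauve stack in its carrier (crop 713,358), the nest plate (415,145), the wheel (277,228) with the red grip pointing down-right to the bracket (345,290), and the look-alike blue and orange lids. Next I refine the poses.

Run:
```python
from h import *
from scipy.optimize import least_squares
def circ(P,r=None):
    f=lambda x:np.hypot(P[:,0]-x[0],P[:,1]-x[1])-(x[2] if r is None else r)
    s=least_squares(f,list(P[:,:2].mean(0))+[.05],loss='soft_l1',f_scale=.003);return np.round(s.x,4),round(float(np.sqrt(np.mean(s.fun**2))),4)
for c in('top','side'):
    p,d=grab(c); P,u,v=pts(c,d,np.ones_like(d,bool)); rgb=p[v,u].astype(int); hsv=cv2.cvtColor(p,cv2.COLOR_RGB2HSV)[v,u]
    def box(x,y,r): return np.hypot(P[:,0]-x,P[:,1]-y)<r
    # dish: mauve top
    m=box(.374,-.357,.06)&(P[:,2]>.054)
    mm=m&(np.hypot(P[:,0]-.375,P[:,1]+.356)<.035)
    Q=P[mm&(P[:,2]>.058)]; print(c,'dish',np.round((Q.min(0)+Q.max(0))/2,4),np.round(Q.min(0),3),np.round(Q.max(0),3))
    k=box(.374,-.357,.055)&(P[:,2]>.02)&~box(.375,-.357,.034)
    q=P[k]-[.3745,-.357,0]
    print('rods',[(int(np.degrees(np.arctan2(a[1],a[0]))),round(np.hypot(a[0],a[1]),3),round(a[2],3)) for a in q if abs(np.hypot(a[0],a[1])-.0385)<.008])
    # rim
    m=box(.5,.1,.12)&(P[:,2]>.105)&(P[:,2]<.128)&(rgb.max(1)<70)
    print('rim',m.sum(),circ(P[m]),np.median(P[m,2]))
    red=box(.5,.1,.12)&(P[:,2]>.12)&((hsv[:,0]<8)|(hsv[:,0]>172))&(hsv[:,1]>140)
    Q=P[red];e=np.linalg.svd(Q[:,:2]-Q[:,:2].mean(0),full_matrices=False)[2][0]; s=(Q[:,:2]-Q[:,:2].mean(0))@e
    print('red',red.sum(),Q.mean(0).round(4),e.round(3),s.min(),s.max(),Q[:,2].max())
    # plate
    b=box(.615,-.03,.09)&(P[:,2]>.072)&(P[:,2]<.09)
    Q=P[b]; r=cv2.minAreaRect(Q[:,:2].astype(np.float32)*1000);print('plate',r)
    st=b&(P[:,2]>.0825); print('stops',st.sum(),circ(P[st]))
```

```text
top dish [ 0.3761 -0.3554  0.0632] [ 0.345 -0.388  0.058] [ 0.407 -0.322  0.068]
rods [(-10, np.float64(0.041), np.float64(0.054)), (-10, np.float64(0.04), np.float64(0.06)), (-10, np.float64(0.039), np.float64(0.068)), (-10, np.float64(0.039), np.float64(0.074)), (-15, np.float64(0.04), np.float64(0.07)), (-10, np.float64(0.041), np.float64(0.026)), (-10, np.float64(0.04), np.float64(0.034)), (-9, np.float64(0.039), np.float64(0.044)), (-11, np.float64(0.039), np.float64(0.047)), (-9, np.float64(0.038), np.float64(0.057)), (-10, np.float64(0.038), np.float64(0.062)), (-12, np.float64(0.038), np.float64(0.065)), (-11, np.float64(0.037), np.float64(0.073)), (-15, np.float64(0.038), np.float64(0.072)), (-10, np.float64(0.038), np.float64(0.027)), (-10, np.float64(0.038), np.float64(0.034)), (-14, np.float64(0.038), np.float64(0.035)), (-11, np.float64(0.037), np.float64(0.046)), (-13, np.float64(0.037), np.float64(0.05)), (35, np.float64(0.034), np.float64(0.063)), (35, np.float64(0.035), np.float64(0.029)), (40, np.float64(0.035), np.float64(0.027)), (54, np.float64(0.034), np.float64
[... 10661 characters left out ...]
 np.float64(0.038), np.float64(0.03)), (-108, np.float64(0.038), np.float64(0.026)), (-105, np.float64(0.038), np.float64(0.027)), (-102, np.float64(0.037), np.float64(0.026)), (-108, np.float64(0.037), np.float64(0.023)), (-105, np.float64(0.039), np.float64(0.024)), (-102, np.float64(0.038), np.float64(0.024)), (-105, np.float64(0.038), np.float64(0.021))]
rim 602 (array([0.5203, 0.1173, 0.0838]), 0.0121) 0.11595677229555915
red 99 [0.5008 0.0958 0.1516] [-0.7   -0.714] -0.0361415785643482 0.03799507174697739 0.15571256094684488
plate ((619.6680908203125, -29.886734008789062), (109.19685363769531, 94.70108795166016), 32.11609649658203)
stops 157 (array([ 0.6183, -0.03  ,  0.0378]), 0.0115)
```

```bash
cat >> h.py <<'E'
def rows(wps,dxy=.055,dyaw=10):
    """waypoints [x,y,z,yawdeg] for the TCP -> rows"""
    s=arm.get_state(); p=np.array(s['eef_pos']); y0=np.degrees(s['ee_rot'][2]); a=np.radians(y0)
    A=np.array([[np.cos(a),np.sin(a),0],[np.sin(a),-np.cos(a),0],[0,0,-1]])
    print('from',p.round(4),round(y0,2),'q6',round(s['q'][5],2)); cur=np.r_[p,y0]; out=[]
    for w in wps:
        w=np.array(w,float); w[3]=cur[3]+(w[3]-cur[3]+180)%360-180 if abs(w[3]-cur[3])>200 else w[3]
        n=max(1,int(np.ceil(max(np.linalg.norm(w[:3]-cur[:3])/dxy,abs(w[3]-cur[3])/dyaw))))
        for i in range(1,n+1):
            t=cur+(w-cur)*i/n; out.append(np.r_[A.T@(t[:3]-p)/.025,-(t[3]-y0)/5])
        cur=w
    print(len(out)); print([[float(v) for v in r] for r in np.round(out,2)])
E
python3 - <<'E'
from h import *
rows([[.45,.42,.28,-80],[.55,.1,.28,-130],[.53,-.15,.25,-152],[.3755,-.356,.15,-152]])
for c in('top','side'):
    p,d=grab(c)
    for n in('wash_bottle','beaker'):
        o=arm.trace(n,c)[0]; P,_,_=pts(c,d,o['mask']); print(n,np.round(np.percentile(P,5,0),3),np.round(np.percentile(P,95,0),3))
P,u,v=pts('side',d,np.ones_like(d,bool)); m=(P[:,2]>.17)&(P[:,2]<.24)&(P[:,0]>.65)&(P[:,1]<-.1)&(P[:,1]>-.35)&(P[:,0]<.85)
for z in np.arange(.17,.24,.01):
    Q=P[m&(abs(P[:,2]-z)<.005)]; print(round(z,2),len(Q),Q[:,:2].min(0).round(3) if len(Q) else'',Q[:,:2].max(0).round(3) if len(Q) else'')
E
```

```text
from [0.1832 0.6496 0.2266] -15.74 q6 -0.29
25
[[1.82, 0.85, -0.31, 1.84], [3.65, 1.7, -0.61, 3.67], [5.47, 2.55, -0.92, 5.51], [7.29, 3.4, -1.22, 7.34], [9.12, 4.25, -1.53, 9.18], [10.94, 5.1, -1.83, 11.02], [12.77, 5.94, -2.14, 12.85], [13.81, 7.55, -2.14, 14.28], [14.86, 9.15, -2.14, 15.71], [15.9, 10.76, -2.14, 17.14], [16.95, 12.36, -2.14, 18.57], [18.0, 13.97, -2.14, 19.99], [19.04, 15.57, -2.14, 21.42], [20.09, 17.18, -2.14, 22.85], [20.48, 19.15, -1.9, 23.73], [20.87, 21.12, -1.66, 24.61], [21.25, 23.08, -1.42, 25.49], [21.64, 25.05, -1.18, 26.37], [22.03, 27.02, -0.94, 27.25], [21.41, 28.62, -0.27, 27.25], [20.79, 30.22, 0.4, 27.25], [20.18, 31.83, 1.06, 27.25], [19.56, 33.43, 1.73, 27.25], [18.94, 35.03, 2.4, 27.25], [18.32, 36.63, 3.06, 27.25]]
wash_bottle [ 0.434 -0.235  0.003] [ 0.484 -0.192  0.161]Traceback (most recent call last):
  File "<stdin>", line 6, in <module>
IndexError: list index out of range
```

```bash
python3 -m crank '[[[1.8,0.9,-0.3,1.8],[3.7,1.7,-0.6,3.7],[5.5,2.6,-0.9,5.5],[7.3,3.4,-1.2,7.3],[9.1,4.3,-1.5,9.2],[10.9,5.1,-1.8,11],[12.8,5.9,-2.1,12.8],[13.8,7.5,-2.1,14.3],[14.9,9.1,-2.1,15.7],[15.9,10.8,-2.1,17.1],[16.9,12.4,-2.1,18.6],[18,14,-2.1,20]]]' 0
python3 - <<'E'
from h import *
rows([[.55,.0,.27,-145],[.52,-.16,.25,-152],[.3755,-.356,.14,-152]],.06)
E
```

```text
t: 2.55
eef_pos: [0.5215, 0.1892, 0.2794]
ee_rot: [-3.141, 0.001, -2.024]
force: [1.6, 0.7, 0.3]
width: 0.0878
gripper_force: 0.0
from [0.5215 0.1892 0.2794] -115.96 q6 -1.15
12
[[1.58, -1.08, 0.09, 1.45], [3.15, -2.17, 0.19, 2.9], [4.73, -3.25, 0.28, 4.36], [6.31, -4.34, 0.38, 5.81], [8.4, -4.91, 0.64, 6.27], [10.49, -5.49, 0.91, 6.74], [12.58, -6.06, 1.18, 7.21], [14.5, -5.71, 2.06, 7.21], [16.42, -5.35, 2.94, 7.21], [18.33, -5.0, 3.82, 7.21], [20.25, -4.65, 4.7, 7.21], [22.16, -4.3, 5.58, 7.21]]
```

```bash
python3 -m crank '[[[1.6,-1.1,0.1,1.5],[3.2,-2.2,0.2,2.9],[4.7,-3.3,0.3,4.4],[6.3,-4.3,0.4,5.8],[8.4,-4.9,0.6,6.3],[10.5,-5.5,0.9,6.7],[12.6,-6.1,1.2,7.2],[14.5,-5.7,2.1,7.2],[16.4,-5.3,2.9,7.2],[18.3,-5,3.8,7.2],[20.2,-4.6,4.7,7.2],[22.2,-4.3,5.4,7.2]]]'
python3 - <<'E'
from h import *
rows([[.3755,-.356,.049,-152]],.05)
p,d=grab('side','s2.png'); q=proj('side',[.3755,-.356,.09]).astype(int); print(q)
cv2.imwrite('pics/s2c.png',cv2.resize(cv2.imread('pics/s2.png')[q[1]-80:q[1]+80,q[0]-100:q[0]+100],None,fx=4,fy=3.6))
E
```

```text
t: 4.05
eef_pos: [0.3759, -0.3569, 0.1436]
ee_rot: [-3.141, 0.0, -2.648]
force: [0.7, -0.1, -0.1]
width: 0.0876
gripper_force: 0.0
from [ 0.3759 -0.3569  0.1436] -151.72 q6 -0.7
2
[[-0.0, 0.02, 1.89, 0.03], [-0.0, 0.04, 3.78, 0.06]]
[295 381]
```

View pics/s2c.png

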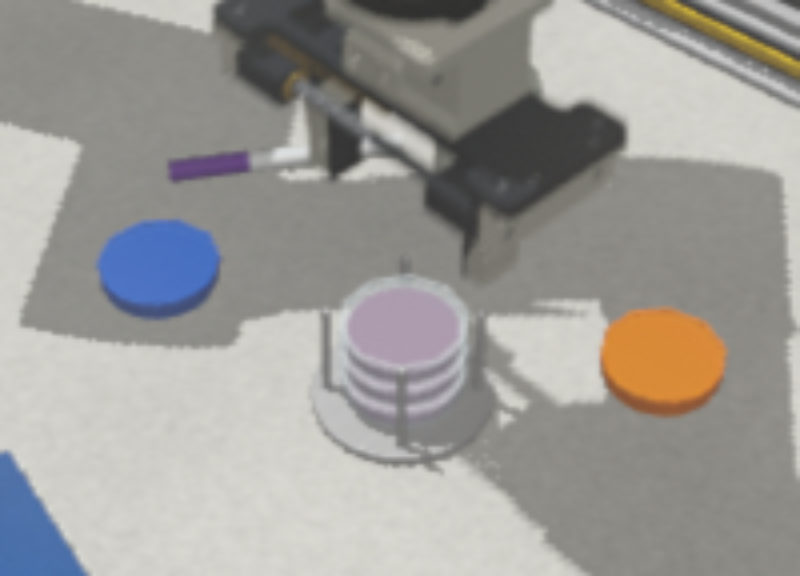

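The view shows the open gripper above the stack, the closing axis running between the front rod (403,410) and the right rod (478,340), as intended. Descending.

```bash
python3 -m crank '[[[0,0,1.5,0],[0,0,2.8,0],[0,0,3.5,0],[0,0,3.75,0],[0,0,3.75,0]]]' 0 && python3 -m crank '[[[0,0,0,0],[0,0,0,0],[0,0,0,0],[0,0,0,0],[0,0,0,0]]]' 0.6 12
```

```text
t: 4.72
eef_pos: [0.3773, -0.356, 0.0505]
ee_rot: [3.142, -0.0, -2.648]
force: [0.5, -1.4, 0.1]
width: 0.088
gripper_force: 0.0
t: 5.35
eef_pos: [0.3773, -0.356, 0.0508]
ee_rot: [-3.141, 0.0, -2.648]
force: [-0.1, 2.1, 5.2]
width: 0.0639
gripper_force: 12.0
```

```bash
python3 -m crank '[[[0,0,-0.2,0],[0,0,-0.5,0],[0,0,-1,0],[0,0,-2,0],[0,0,-3.5,0],[0,0,-5,0],[0,0,-6.5,0],[0,0,-7.5,0]]]'
python3 - <<'E'
from h import *
rows([[.6195,-.0285,.18,-147]],.045)
p,d=grab('side','s3.png');q=proj('side',[.3755,-.356,.15]).astype(int)
cv2.imwrite('pics/s3c.png',cv2.resize(cv2.imread('pics/s3.png')[q[1]-60:q[1]+100,q[0]-100:q[0]+100],None,fx=3,fy=3))
E
```

```text
t: 6.35
eef_pos: [0.3773, -0.3562, 0.2408]
ee_rot: [-3.139, 0.002, -2.648]
force: [0.7, -0.1, -0.9]
width: 0.0632
gripper_force: 12.0
from [ 0.3773 -0.3562  0.2408] -151.74 q6 -0.7
10
[[-1.47, 0.7, 0.24, -0.09], [-2.95, 1.39, 0.49, -0.19], [-4.42, 2.09, 0.73, -0.28], [-5.9, 2.78, 0.97, -0.38], [-7.37, 3.48, 1.22, -0.47], [-8.84, 4.17, 1.46, -0.57], [-10.32, 4.87, 1.7, -0.66], [-11.79, 5.57, 1.94, -0.76], [-13.26, 6.26, 2.19, -0.85], [-14.74, 6.96, 2.43, -0.95]]
```

View pics/s3c.png

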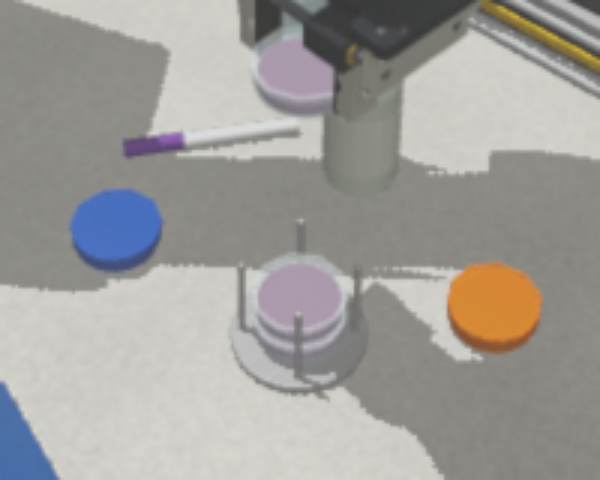

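Only the top dish came up, at (305,65); two remain in the carrier at (300,310). To the nest.

```bash
python3 -m crank '[[[-0.7,0.3,0,0],[-2,1,0,-0.2],[-3.5,1.7,0,-0.3],[-5.2,2.4,0,-0.4],[-6.9,3.2,0,-0.5],[-8.6,4,0.3,-0.6],[-10.3,4.8,0.8,-0.7],[-12,5.6,1.4,-0.8],[-13.3,6.3,1.9,-0.9],[-14.2,6.7,2.2,-1],[-14.6,6.9,2.4,-1],[-14.7,7,2.4,-1]]]'
python3 - <<'E'
from h import *
from scipy.optimize import least_squares
# nest refine: plate rect again from both cams is known; check dish vs nest here
rows([[.6195,-.0285,.0875,-147]],.045)
for c in('top','side'):
    p,d=grab(c)
    for n in('dish_top','nest_plate'):
        for o in arm.trace(n,c)[:3]:
            P,_,_=pts(c,d,o['mask']); 
            if len(P): print(c,n,round(o['score'],2),np.round(np.percentile(P,3,0),3),np.round(np.percentile(P,97,0),3))
cv2.imwrite('pics/s4.png',cv2.resize(cv2.cvtColor(p[170:330,240:460],cv2.COLOR_RGB2BGR),None,fx=3.6,fy=3.6))
E
```

```text
t: 7.9
eef_pos: [0.6178, -0.0279, 0.1776]
ee_rot: [3.141, -0.001, -2.561]
force: [0.2, 0.0, -0.8]
width: 0.0639
gripper_force: 12.0
from [ 0.6178 -0.0279  0.1776] -146.75 q6 -1.26
3
[[-0.01, -0.02, 1.2, 0.02], [-0.03, -0.04, 2.4, 0.03], [-0.04, -0.06, 3.61, 0.05]]
top dish_top 0.91 [ 0.244 -0.269  0.013] [ 0.299 -0.212  0.023]
top dish_top 0.7 [ 0.587 -0.057  0.184] [ 0.635 -0.005  0.193]
top dish_top 0.69 [ 0.479 -0.407  0.   ] [ 0.535 -0.348  0.023]
top nest_plate 0.92 [ 0.561 -0.083  0.075] [ 0.622 -0.002  0.085]
side dish_top 0.93 [ 0.587 -0.062  0.173] [0.642 0.    0.193]
side dish_top 0.87 [ 0.479 -0.408  0.01 ] [ 0.536 -0.349  0.022]
side dish_top 0.77 [ 0.243 -0.272  0.006] [ 0.299 -0.213  0.022]
side nest_plate 0.6 [ 0.563 -0.086  0.055] [0.678 0.023 0.084]
```

View pics/s4.png

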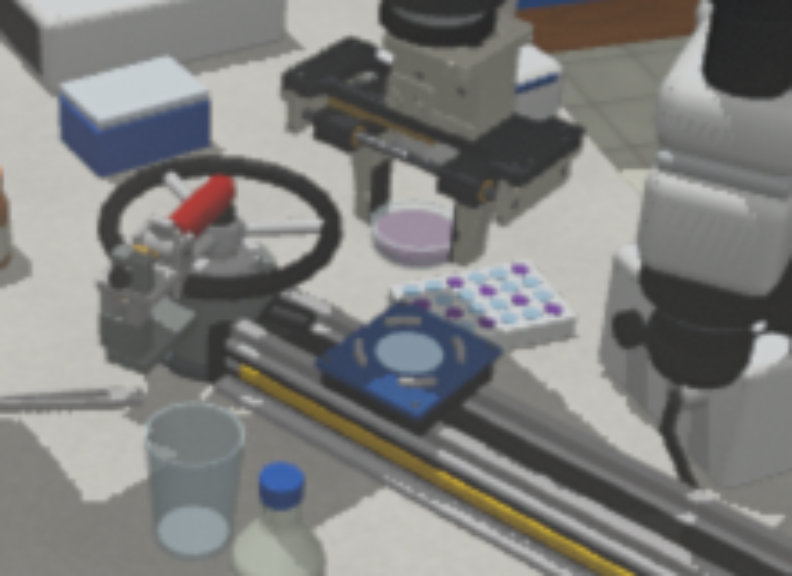

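The dish hangs level at (415,235) above the nest plate (410,360); clearances are good. Lowering.

```bash
python3 -m crank '[[[-0.1,-0.05,0.8,0],[-0.1,-0.05,1.8,0],[-0.1,-0.05,2.6,0],[-0.1,-0.05,3.1,0],[-0.1,-0.05,3.3,0],[-0.1,-0.05,3.4,0],[-0.1,-0.05,3.5,0],[-0.1,-0.05,3.57,0],[-0.1,-0.05,3.64,0],[-0.1,-0.05,3.64,0]]]'
```

```text
t: 9.45
eef_pos: [0.6208, -0.0274, 0.0869]
ee_rot: [-3.141, 0.0, -2.561]
force: [-0.3, -0.1, -0.4]
width: 0.0635
gripper_force: 12.0
```

```bash
python3 -m crank '[[[0,0,0.05,0],[0,0,0.08,0],[0,0,0.08,0]]]'
python3 - <<'E'
from h import *
p,d=grab('side'); P,u,v=pts('side',d,np.ones_like(d,bool)); hsv=cv2.cvtColor(p,cv2.COLOR_RGB2HSV)[v,u]
m=(np.hypot(P[:,0]-.62,P[:,1]+.028)<.024)&(P[:,2]>.09)&(P[:,2]<.115)
print(m.sum(),np.percentile(P[m,2],[10,50,90]).round(4))
E
```

```text
t: 9.82
eef_pos: [0.6209, -0.0274, 0.0867]
ee_rot: [-3.141, 0.001, -2.561]
force: [-5.5, 2.4, 13.6]
width: 0.0635
gripper_force: 12.0
161 [0.0964 0.0987 0.1008]
```

```bash
python3 -m crank '[[[0,0,-0.06,0],[0,0,-0.06,0],[0,0,-0.06,0],[0,0,-0.06,0]]]' 0 && python3 -m crank '[[[0,0,-0.3,0],[0,0,-1,0],[0,0,-2.5,0],[0,0,-4,0],[0,0,-5,0]]]'
python3 - <<'E'
from h import *
for c in('side','top'):
    p,d=grab(c); P,u,v=pts(c,d,np.ones_like(d,bool)); hsv=cv2.cvtColor(p,cv2.COLOR_RGB2HSV)[v,u]
    m=(np.hypot(P[:,0]-.62,P[:,1]+.028)<.05)&(P[:,2]>.091)&(P[:,2]<.115)
    Q=P[m]; 
    if len(Q)>30:
        print(c,m.sum(),((np.percentile(Q,2,0)+np.percentile(Q,98,0))/2).round(4),np.percentile(Q,2,0).round(3),np.percentile(Q,98,0).round(3)); A=np.c_[Q[:,:2]-Q[:,:2].mean(0),np.ones(len(Q))]
        t=Q[:,2]>.095; print('tilt',np.linalg.lstsq(A[t],Q[t,2],rcond=None)[0].round(4))
    b=(np.hypot(P[:,0]-.615,P[:,1]+.03)<.09)&(P[:,2]>.072)&(P[:,2]<.09)
    print('plate',cv2.minAreaRect(P[b][:,:2].astype(np.float32)*1000))
rows([[.5064,.107,.20,-135],[.5064,.107,.130,-135]],.05)
E
```

```text
t: 10.38
eef_pos: [0.6206, -0.0275, 0.086]
ee_rot: [3.141, -0.0, -2.561]
force: [-0.5, 0.4, 1.1]
width: 0.0873
gripper_force: 0.0
t: 11.0
eef_pos: [0.6215, -0.0275, 0.2151]
ee_rot: [-3.14, 0.003, -2.561]
force: [0.1, 0.8, -0.1]
width: 0.0877
gripper_force: 0.0
side 366 [ 0.6189 -0.0296  0.0972] [ 0.589 -0.06   0.092] [0.649 0.001 0.102]
tilt [0.009  0.0085 0.0986]
plate ((618.3822021484375, -29.041946411132812), (108.61032104492188, 95.12201690673828), 33.49403762817383)
top 370 [ 0.6162 -0.0343  0.0979] [ 0.589 -0.06   0.093] [ 0.643 -0.009  0.103]
tilt [0.0154 0.0151 0.0985]
plate ((619.5748291015625, -28.19373321533203), (103.83063507080078, 92.29112243652344), 32.610626220703125)
from [ 0.6227 -0.0274  0.2165] -146.71 q6 -1.26
6
[[0.23, 1.76, 0.17, -0.59], [0.47, 3.52, 0.33, -1.17], [0.7, 5.28, 0.5, -1.76], [0.94, 7.05, 0.66, -2.34], [0.94, 7.05, 2.06, -2.34], [0.94, 7.05, 3.46, -2.34]]
```

```bash
python3 -m crank '[[[0.2,1.2,0.1,-0.6],[0.4,2.8,0.2,-1.2],[0.6,4.5,0.3,-1.8],[0.8,6,0.5,-2.3],[1,6.8,0.6,-2.3],[1.1,7,0.6,-2.3],[1.1,7,0.6,-2.3]]]'
python3 - <<'E'
from h import *
rows([[.5042,.1048,.126,-135]],.04)
c='side'
p,d=grab(c)
cv2.imwrite('pics/s5.png',cv2.resize(cv2.cvtColor(p[150:310,220:440],cv2.COLOR_RGB2BGR),None,fx=3.6,fy=3.6))
E
```

```text
t: 11.98
eef_pos: [0.5019, 0.1038, 0.1969]
ee_rot: [-3.141, 0.001, -2.36]
force: [-0.1, -0.5, -0.4]
width: 0.0872
gripper_force: 0.0
from [0.5019 0.1038 0.1969] -135.21 q6 -1.38
2
[[-0.05, -0.02, 1.42, -0.02], [-0.09, -0.04, 2.84, -0.04]]
```

View pics/s5.png

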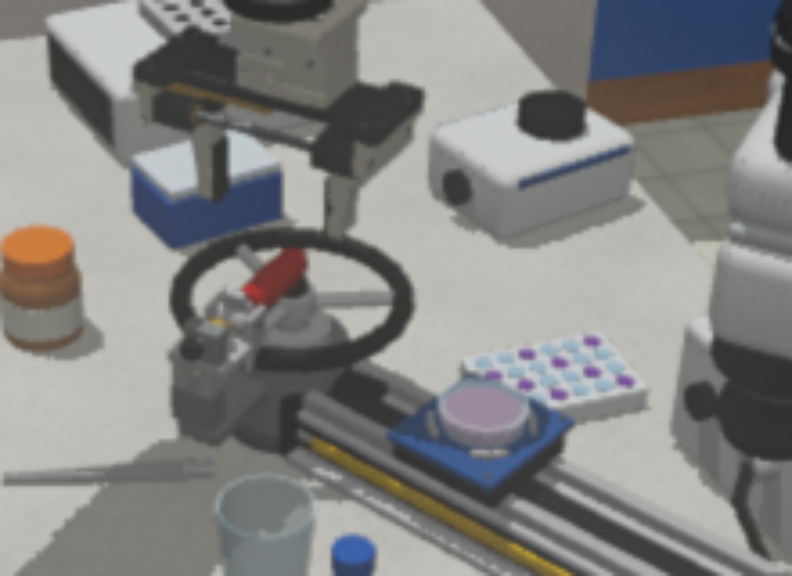

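The dish sits flat inside the stops at (485,412), and the fingers straddle the red grip (275,275). Lowering onto the grip and closing.

```bash
python3 -m crank '[[[-0.1,0,0.7,0],[-0.1,0,1.7,0],[-0.1,0,2.4,0],[-0.1,0,2.75,0],[-0.1,0,2.84,0]]]' && python3 -m crank '[[[0,0,0,0],[0,0,0,0],[0,0,0,0],[0,0,0,0],[0,0,0,0],[0,0,0,0],[0,0,0,0]]]' 1 25
python3 - <<'E'
from h import *
s=arm.get_state();p=s['eef_pos'];print(p)
L=.062
for th in np.arange(.1,1.65,.12):
    print(round(th,2),round(L*(1-np.cos(th))/.025,2),round(-L*np.sin(th)/.025,2))
E
```

```text
t: 12.65
eef_pos: [0.5038, 0.1051, 0.125]
ee_rot: [3.142, -0.001, -2.361]
force: [-0.4, -0.3, 1.0]
width: 0.0877
gripper_force: 0.0
t: 13.52
eef_pos: [0.5035, 0.1056, 0.1253]
ee_rot: [3.142, 0.0, -2.36]
force: [-0.4, 0.2, 0.3]
width: 0.0258
gripper_force: 25.0
[0.50352582 0.10557013 0.12530431]
0.1 0.01 -0.25
0.22 0.06 -0.54
0.34 0.14 -0.83
0.46 0.26 -1.1
0.58 0.41 -1.36
0.7 0.58 -1.6
0.82 0.79 -1.81
0.94 1.02 -2.0
1.06 1.27 -2.16
1.18 1.54 -2.29
1.3 1.82 -2.39
1.42 2.11 -2.45
1.54 2.4 -2.48
```

```bash
python3 -m crank '[[[0,0,-0.25,0],[0.06,0,-0.54,0],[0.14,0,-0.83,0],[0.26,0,-1.1,0],[0.4,0,-1.36,0],[0.6,0,-1.6,0],[0.8,0,-1.81,0],[1.02,0,-2,0],[1.27,0,-2.16,0],[1.54,0,-2.29,0],[1.82,0,-2.39,0],[2.11,0,-2.45,0]]]' && python3 -m crank '[[[0.2,0,-0.02,0],[0.35,0,-0.03,0],[0.45,0,-0.03,0],[0.55,0,-0.03,0],[0.6,0,-0.03,0],[0.6,0,-0.03,0]]]'
python3 - <<'E'
from h import *
c='side'
p,d=grab(c)
cv2.imwrite('pics/s6.png',cv2.resize(cv2.cvtColor(p[180:270,240:340],cv2.COLOR_RGB2BGR),None,fx=6,fy=6))
P,u,v=pts(c,d,np.ones_like(d,bool)); hsv=cv2.cvtColor(p,cv2.COLOR_RGB2HSV)[v,u]
red=(np.hypot(P[:,0]-.5,P[:,1]-.1)<.12)&(P[:,2]>.12)&((hsv[:,0]<8)|(hsv[:,0]>172))&(hsv[:,1]>140)
print(P[red].min(0),P[red].max(0)); 
Q=P[red]; print(np.linalg.svd(Q-Q.mean(0),full_matrices=False)[2][0])
E
```

```text
t: 15.02
eef_pos: [0.4681, 0.07, 0.1879]
ee_rot: [-3.14, 0.006, -2.36]
force: [7.8, 10.5, -6.4]
width: 0.0256
gripper_force: 25.0
t: 15.78
eef_pos: [0.4563, 0.058, 0.1889]
ee_rot: [-3.14, 0.002, -2.36]
force: [-1.4, 2.8, 8.2]
width: 0.025
gripper_force: 24.9Traceback (most recent call last):
  File "<stdin>", line 7, in <module>
    return umr_minimum(a, axis, None, out, keepdims, initial, where)
ValueError: zero-size array to reduction operation minimum which has no identity
```

View pics/s6.png

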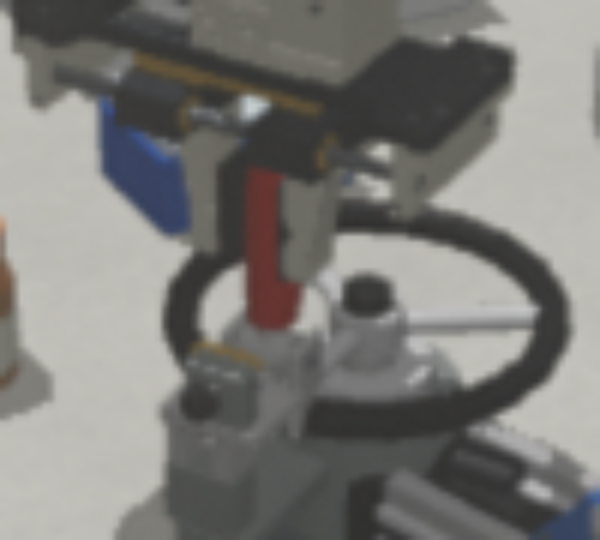

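The grip stands upright between the fingers at (268,250). I push a little farther to feel the stop and confirm the latch.

```bash
python3 -m crank '[[[0.1,0,0,0],[0.2,0,0,0],[0.2,0,0,0]]]'; python3 -m crank '[[[-0.1,0,0,0],[-0.25,0,0,0],[-0.25,0,0,0]]]'
```

```text
t: 16.2
eef_pos: [0.4531, 0.0549, 0.1887]
ee_rot: [-3.14, 0.003, -2.36]
force: [1.4, 5.3, 6.8]
width: 0.0244
gripper_force: 23.8
t: 16.58
eef_pos: [0.4554, 0.0572, 0.1886]
ee_rot: [-3.141, -0.003, -2.36]
force: [-6.9, -2.3, 16.4]
width: 0.0241
gripper_force: 25.2
```

```bash
python3 -m crank '[[[0,0,0,0],[0,0,0,0],[0,0,0,0],[0,0,-0.5,0],[0,0,-1.5,0],[0,0,-2.5,0],[0,0,-2.5,0]]]' 0
python3 - <<'E'
from h import *
for c in('side','top'):
    p,d=grab(c)
    P,u,v=pts(c,d,np.ones_like(d,bool)); hsv=cv2.cvtColor(p,cv2.COLOR_RGB2HSV)[v,u]
    red=(np.hypot(P[:,0]-.5,P[:,1]-.1)<.12)&(P[:,2]>.12)&((hsv[:,0]<8)|(hsv[:,0]>170))&(hsv[:,1]>110)
    Q=P[red]; print(c,len(Q))
    if len(Q)>5: print(Q.min(0).round(3),Q.max(0).round(3),Q.mean(0).round(4),[ (round(z,2),Q[abs(Q[:,2]-z)<.01][:,:2].mean(0).round(4)) for z in(.17,.19,.21,.23)])
    if c=='side': cv2.imwrite('pics/s7.png',cv2.resize(cv2.cvtColor(p[160:310,230:410],cv2.COLOR_RGB2BGR),None,fx=4,fy=4))
E
```

```text
t: 17.45
eef_pos: [0.4575, 0.0591, 0.2525]
ee_rot: [-3.14, 0.004, -2.36]
force: [-0.5, -0.5, -0.1]
width: 0.086
gripper_force: 0.0
side 213
[0.452 0.046 0.157] [0.471 0.077 0.235] [0.4612 0.0556 0.2023] [(0.17, array([0.4601, 0.0536])), (0.19, array([0.46  , 0.0536])), (0.21, array([0.4613, 0.0547])), (0.23, array([0.4627, 0.0594]))]
top 2
```

View pics/s7.png

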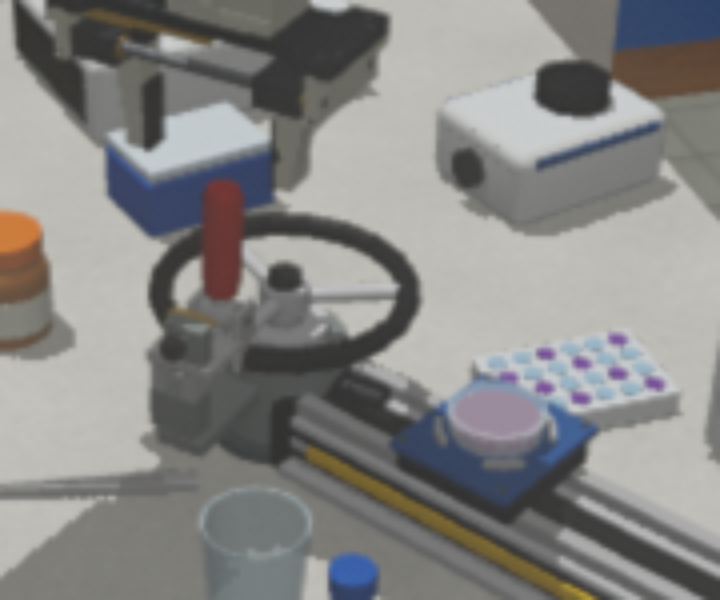

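The grip stays upright by itself (222,240), so it is latched; the dish is still in the nest (497,415). I measure the objective and regrasp centrally.

Run:
```python
from h import *
from scipy.optimize import least_squares
rows([[.4605,.0615,.190,-135.2]])
n=np.array([.6195,-.0285]); a=np.radians(-57); e=np.array([np.cos(a),np.sin(a)]); f=np.array([-e[1],e[0]])
for c in('side','top'):
    p,d=grab(c); P,u,v=pts(c,d,np.ones_like(d,bool)); dark=p[v,u].max(1)<75
    S=(P[:,:2]-n)@e; T=(P[:,:2]-n)@f
    for z in(.18,.19,.2,.21,.22):
        m=dark&(abs(P[:,2]-z)<.006)&(abs(T)<.045)&(S>.1)&(S<.3); Q=P[m]
        if len(Q)>10:
            r=least_squares(lambda x:np.hypot(Q[:,0]-x[0],Q[:,1]-x[1])-.029,n+.2*e+[0,.01],loss='soft_l1',f_scale=.002)
            print(c,z,len(Q),r.x.round(4),'s,t',((r.x-n)@e).round(4),((r.x-n)@f).round(4),'rms',np.sqrt(np.mean(r.fun**2)).round(4))
```

```text
from [0.4562 0.0588 0.2502] -135.25 q6 -1.35
2
[[-0.1, -0.02, 1.2, -0.01], [-0.2, -0.04, 2.41, -0.01]]
side 0.18 34 [ 0.7363 -0.2045] s,t 0.2113 0.0021 rms 0.0014
side 0.19 80 [ 0.7338 -0.2073] s,t 0.2122 -0.0015 rms 0.0024
side 0.2 145 [ 0.7329 -0.2098] s,t 0.2138 -0.0036 rms 0.0023
side 0.21 174 [ 0.735  -0.2067] s,t 0.2123 -0.0002 rms 0.0026
side 0.22 100 [ 0.7354 -0.2058] s,t 0.2118 0.0006 rms 0.0015
top 0.19 20 [ 0.7325 -0.2037] s,t 0.2085 -0.0007 rms 0.0012
top 0.2 81 [ 0.7324 -0.2045] s,t 0.2091 -0.0012 rms 0.0016
top 0.21 39 [ 0.7333 -0.2046] s,t 0.2097 -0.0005 rms 0.0016
```

```bash
python3 -m crank '[[[-0.2,0,0.9,0],[-0.2,0,1.9,0],[-0.2,0,2.4,0],[-0.2,0,2.4,0]]]' 0 && python3 -m crank '[[[0,0,0,0],[0,0,0,0],[0,0,0,0],[0,0,0,0],[0,0,0,0],[0,0,0,0],[0,0,0,0]]]' 1 25
python3 - <<'E'
import numpy as np
for A in([.06,.18,.36,.58,.82,1.08,1.34,1.6,1.86,2.12,2.36,2.56],):
    print([[round(3.4*(np.cos(a)-1),2),round(3.4*np.sin(a),2),0,0] for a in A])
E
```

```text
t: 18.15
eef_pos: [0.4593, 0.0619, 0.189]
ee_rot: [3.141, -0.002, -2.36]
force: [0.1, 0.6, -0.1]
width: 0.0873
gripper_force: 0.0
t: 19.02
eef_pos: [0.4599, 0.0622, 0.1898]
ee_rot: [-3.141, 0.0, -2.36]
force: [0.2, -0.8, -0.2]
width: 0.026
gripper_force: 25.0
[[np.float64(-0.01), np.float64(0.2), 0, 0], [np.float64(-0.05), np.float64(0.61), 0, 0], [np.float64(-0.22), np.float64(1.2), 0, 0], [np.float64(-0.56), np.float64(1.86), 0, 0], [np.float64(-1.08), np.float64(2.49), 0, 0], [np.float64(-1.8), np.float64(3.0), 0, 0], [np.float64(-2.62), np.float64(3.31), 0, 0], [np.float64(-3.5), np.float64(3.4), 0, 0], [np.float64(-4.37), np.float64(3.26), 0, 0], [np.float64(-5.17), np.float64(2.9), 0, 0], [np.float64(-5.81), np.float64(2.39), 0, 0], [np.float64(-6.24), np.float64(1.87), 0, 0]]
```

```bash
python3 -m crank '[[[-0.01,0.2,0,0],[-0.05,0.6,0,0],[-0.2,1.2,0,0],[-0.55,1.86,0,0],[-1.1,2.5,0,0],[-1.8,3,0,0],[-2.6,3.3,0,0],[-3.5,3.4,0,0],[-4.4,3.25,0,0],[-5.2,2.9,0,0],[-5.8,2.4,0,0],[-6.25,1.85,0,0]]]'
python3 - <<'E'
from h import *
s=arm.get_state(); d=s['eef_pos'][:2]-np.array([.5205,.1215]); print(np.hypot(*d), (225-np.degrees(np.arctan2(d[1],d[0])))%360*np.pi/180, np.degrees(s['ee_rot']))
a0=2.5659  # commanded now
x0,y0=2.85-6.0,0
A=[2.7,2.9,3.14,3.4,3.66,3.92,4.18,4.44,4.7,4.94,5.14,5.28]
print([[float(round(3.4*np.cos(a)-(3.4-6.25),2)),float(round(3.4*np.sin(a)-1.85,2))] for a in A])
p,dd=grab('top'); P,u,v=pts('top',dd,np.ones_like(dd,bool))
b=(P[:,2]>.072)&(P[:,2]<.09)&(abs((P[:,0]-.6195)*.839+(P[:,1]+.0285)*.545)<.06)&(P[:,0]>.56)&(P[:,0]<.78)
print(cv2.minAreaRect(P[b][:,:2].astype(np.float32)*1000))
E
```

```text
t: 20.52
eef_pos: [0.538, 0.2051, 0.1898]
ee_rot: [3.141, -0.001, -2.36]
force: [-7.1, -0.7, 5.8]
width: 0.0262
gripper_force: 25.0
0.08545912330926257 2.562400338346935 [ 1.79956178e+02 -8.51104824e-02 -1.35228675e+02]
[[-0.22, -0.4], [-0.45, -1.04], [-0.55, -1.84], [-0.44, -2.72], [-0.1, -3.53], [0.43, -4.24], [1.12, -4.78], [1.94, -5.12], [2.81, -5.25], [3.62, -5.16], [4.26, -4.94], [4.68, -4.72]]
((602.4305419921875, 0.2581634521484375), (104.89865112304688, 287.8782043457031), 32.682647705078125)
```

Radius and forces look right; continuing.

```bash
python3 -m crank '[[[-0.2,-0.4,0,0],[-0.45,-1.05,0,0],[-0.55,-1.85,0,0],[-0.45,-2.7,0,0],[-0.1,-3.55,0,0],[0.45,-4.25,0,0],[1.1,-4.8,0,0],[1.95,-5.1,0,0],[2.8,-5.25,0,0],[3.6,-5.15,0,0],[4.25,-4.95,0,0],[4.7,-4.7,0,0]]]'
python3 - <<'E'
from h import *
s=arm.get_state(); d=s['eef_pos'][:2]-np.array([.5205,.1215]); print(np.hypot(*d), (225-np.degrees(np.arctan2(d[1],d[0])))%360*np.pi/180,s['width'])
x0=3.4-6.25+4.7; y0=1.85-4.7
print(np.hypot(x0,y0))
A=[5.42,5.62,5.86,6.12,6.38,6.64,6.9,7.16,7.4,7.6,7.74,7.8]
print([[float(round(3.4*np.cos(a)-x0,2)),float(round(3.4*np.sin(a)-y0,2))] for a in A])
p,dd=grab('top'); P,u,v=pts('top',dd,np.ones_like(dd,bool)); n=np.array([.6195,-.0285]);e=np.array([.545,-.839]);f=np.array([.839,.545])
S=(P[:,:2]-n)@e;T=(P[:,:2]-n)@f
for zlo,zhi,w in((.074,.09,.05),(.092,.106,.036)):
    b=(P[:,2]>zlo)&(P[:,2]<zhi)&(abs(T)<w)&(S>.0)&(S<.3); print(np.percentile(S[b],[1,99]),np.percentile(T[b],[1,99]))
E
```

```text
t: 22.08
eef_pos: [0.5384, 0.0383, 0.1899]
ee_rot: [-3.139, 0.002, -2.361]
force: [6.2, -2.6, -4.9]
width: 0.0262
gripper_force: 25.0
0.08515753739158681 5.285704904119205 0.02617350429279698
3.3977934016064015
[[0.36, 0.27], [0.83, 0.76], [1.25, 1.45], [1.5, 2.3], [1.53, 3.18], [1.34, 4.04], [0.92, 4.82], [0.32, 5.46], [-0.36, 5.91], [-1.0, 6.14], [-1.46, 6.23], [-1.67, 6.25]]
[0.08498509 0.17639873] [-0.04929287  0.04925655]
[0.10057547 0.16198871] [-0.03055142  0.03013813]
```

```bash
python3 -m crank '[[[0.35,0.25,0,0],[0.85,0.75,0,0],[1.25,1.45,0,0],[1.5,2.3,0,0],[1.55,3.2,0,0],[1.35,4.05,0,0],[0.9,4.8,0,0],[0.3,5.45,0,0],[-0.35,5.9,0,0],[-1,6.15,0,0],[-1.45,6.25,0,0],[-1.65,6.25,0,0]]]'
python3 - <<'E'
from h import *
s=arm.get_state(); d=s['eef_pos'][:2]-np.array([.5205,.1215]); print(np.hypot(*d), (225-np.degrees(np.arctan2(d[1],d[0])))%360*np.pi/180+2*np.pi,s['width'])
x0=1.85-1.65; y0=-2.85+6.25
A=[7.6,7.75,7.95,8.15,8.3,8.38,8.42]
print(np.arctan2(y0,x0)+2*np.pi,[[float(round(3.4*np.cos(a)-x0,2)),float(round(3.4*np.sin(a)-y0,2))] for a in A])
for c in('top','side'):
    p,dd=grab(c); P,u,v=pts(c,dd,np.ones_like(dd,bool)); n=np.array([.6195,-.0285]);e=np.array([.545,-.839]);f=np.array([.839,.545])
    S=(P[:,:2]-n)@e;T=(P[:,:2]-n)@f
    for zlo,zhi,w in((.074,.09,.05),(.092,.106,.036)):
        b=(P[:,2]>zlo)&(P[:,2]<zhi)&(abs(T)<w)&(S>.05)&(S<.3); print(c,np.percentile(S[b],[1,99]),np.percentile(T[b],[1,99]))
E
```

```text
t: 23.62
eef_pos: [0.4567, 0.179, 0.1899]
ee_rot: [3.141, -0.001, -2.36]
force: [-5.6, -2.5, 7.3]
width: 0.0259
gripper_force: 25.0
0.08587611438526976 7.8026958698887 0.02585715025069364
7.79522581125876 [[0.65, -0.11], [0.15, -0.02], [-0.53, -0.02], [-1.19, -0.15], [-1.67, -0.33], [-1.91, -0.46], [-2.02, -0.53]]
top [0.14879549 0.23926331] [-0.04956135  0.04965878]
top [0.16475582 0.22423705] [-0.03056921  0.02994813]
side [0.15043807 0.24171187] [-0.04973911  0.0482021 ]
side [0.16609717 0.22713136] [-0.03237412  0.03007359]
```

Both cameras leave 15 mm to go, i.e. 0.60 rad.

```bash
python3 -m crank '[[[-0.15,-0.02,0,0],[-0.55,-0.03,0,0],[-1.2,-0.15,0,0],[-1.65,-0.33,0,0],[-1.9,-0.45,0,0],[-1.97,-0.5,0,0],[-1.97,-0.5,0,0]]]'
python3 - <<'E'
from h import *
s=arm.get_state(); d=s['eef_pos'][:2]-np.array([.5205,.1215]); print(np.hypot(*d), (225-np.degrees(np.arctan2(d[1],d[0])))%360*np.pi/180+2*np.pi)
for c in('top','side'):
    p,dd=grab(c); P,u,v=pts(c,dd,np.ones_like(dd,bool)); n=np.array([.6195,-.0285]);e=np.array([.545,-.839]);f=np.array([.839,.545])
    S=(P[:,:2]-n)@e;T=(P[:,:2]-n)@f
    for zlo,zhi,w in((.074,.09,.05),(.092,.106,.036)):
        b=(P[:,2]>zlo)&(P[:,2]<zhi)&(abs(T)<w)&(S>.05)&(S<.3); print(c,np.percentile(S[b],[1,99]),np.percentile(T[b],[1,99]))
E
```

```text
t: 24.6
eef_pos: [0.5009, 0.2045, 0.19]
ee_rot: [-3.141, -0.0, -2.361]
force: [-3.1, -2.2, 4.7]
width: 0.0262
gripper_force: 25.0
0.0852731361511694 8.407521590137433
top [0.16395836 0.25380334] [-0.04942949  0.04939514]
top [0.17914889 0.23495203] [-0.03116894  0.03002066]
side [0.16539311 0.25641075] [-0.04961306  0.04897566]
side [0.18104646 0.24273238] [-0.03274461  0.03092046]
```

Centred to within 1 mm in both cameras. Release and retreat upward.

```bash
python3 -m crank '[[[0,0,0,0],[0,0,0,0],[0,0,0,0],[0,0,0,0],[0,0,-0.5,0],[0,0,-1.5,0],[0,0,-2.7,0],[0,0,-3.7,0],[0,0,-4,0],[0,0,-4,0]]]' 0
python3 - <<'E'
from h import *
c='side';p,dd=grab(c); P,u,v=pts(c,dd,np.ones_like(dd,bool)); n=np.array([.6195,-.0285]);e=np.array([.545,-.839]);f=np.array([.839,.545])
S=(P[:,:2]-n)@e;T=(P[:,:2]-n)@f
b=(P[:,2]>.092)&(P[:,2]<.106)&(abs(T)<.036)&(S>.05)&(S<.3); print(np.percentile(S[b],[1,99]),arm.get_state()['force'])
cv2.imwrite('pics/s8.png',cv2.resize(cv2.cvtColor(p[150:430,210:510],cv2.COLOR_RGB2BGR),None,fx=2.1,fy=2.1))
E
```

```text
t: 25.95
eef_pos: [0.5006, 0.2048, 0.2901]
ee_rot: [3.141, 0.001, -2.361]
force: [-0.7, 0.1, 0.4]
width: 0.088
gripper_force: 0.0
[0.18039317 0.24252148] [-0.11886406  0.01705057  0.16984875]
```

View pics/s8.png

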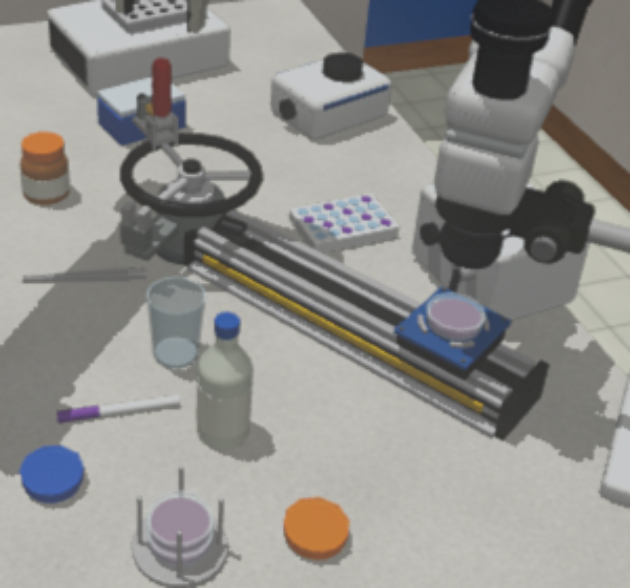

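The dish is in the nest under the objective (457,315), the grip is upright (162,85), and the stack and bystanders are undisturbed. Handing in.

```bash
python3 -c "
from station import arm
print(arm.job_done())"
```

```text
the job is handed in; nothing more can be done
None
```

I handed the job in at about 26 s: the top dish lies flat in the nest, within about 1 mm of the objective's axis by camera, the grip is latched upright, and the other dishes and bystanders look undisturbed; no verdict came back.

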